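Weigh a polished candlestick on the sprung bench scale

TASK

The bench scale still carries its brass check weight: stand that weight back upright in the empty half of its wooden tray, then take the taller of the two brass candlesticks leaning in the rack and stand it upright in the middle of the scale's pan to be weighed. Lower it slowly and let go only when the soft-sprung pan is already carrying its whole weight, so that the pan neither drops away nor springs up with it. Leave everything else where it is.

Things in the scene. Friction and masses are not known exactly. Their poses are not given: they have to be found in the camera images.
- scale: Fixed dial bench scale, green metal housing 190 x 200 mm, 87 mm high, with a dial console on its -x side (to x = -170 mm, 90 mm high). Origin on the table under the pan's axis, z up. A flat round steel pan, 170 mm across, stands above it on a vertical spring slide (it sinks straight, without tilting); its top is 137 mm above the table when empty.
- pan_centre (a point): Centre of the pan's upper surface; it moves down and up with the pan. A fine circle of 120 mm and one of 60 mm diameter are turned in the pan about it.
- pan (a joint): How far the pan is pressed down, m: 0 empty, 0.0213 under 500 g, stop at 0.042. Spring 230 N/m, lightly damped; so the check weight holds it at 0.0213 at the start. The mechanism must not be jerked: with a candlestick on it the pan should never move faster than 50 mm/s, down or up; letting go 4 mm or more away from where the load balances is too much.
- check_weight: 500 g brass check weight, a plain cylinder 42 mm in diameter and 50 mm high with a narrow-necked knob above it, 72 mm high in all. Stands on the pan at the start, somewhat off its middle. Origin at the centre of its underside, z up.
- tray: Wooden tray of the check weights, fixed to the table, 204 mm long (x) by 114 mm (y), 16 mm high, walls 5 mm, floor 5 mm thick, one divider 5 mm across the middle making two square halves of about 94 x 104 mm. Origin at the centre of its underside. The -x half holds the small weight, the +x half is empty.
- tray_empty_half (a point): Centre of the floor of the tray's empty (+x) half, 5 mm above the table.
- small_weight: 200 g brass check weight of the same form, 32 mm in diameter, 40 mm high, 62 mm with its knob, standing in the tray's other half. Stays there. Origin at the centre of its underside.
- rack: Fixed wooden leaning rack, 190 mm deep (x), 254 mm wide (y), 110 mm high; origin on the table, mid rack. Places at y = -58 and +58 mm. A candlestick leans 0.52 rad from vertical, top toward -x: foot square on a sloped ledge against an 18 mm high stop at its -x side, stem on a round rail 78 mm up it, between two pegs 38 mm apart. Lift it straight up (drawn along its axis the foot meets the rail).
- candlestick: Taller brass candlestick, 185 mm long, in either place of the rack. Origin at the centre of the foot's underside, z up the stem. Foot 76 mm in diameter, stem 22 mm, drip plate 66 mm (its top 138 mm up), above it a plain candle cup 35 mm in diameter up to 185 mm, good to grip. A hollow casting of unknown weight, 0.3 to 0.8 kg; held by the cup it tends to swing down, so grip firmly.
- short_candlestick: The shorter brass candlestick, 140 mm long, in the other place of the rack, same foot and stem, drip plate top 101 mm up, candle cup 35 mm in diameter. Stays there. Origin at the centre of the foot's underside, z along the stem.
- vase: Brass vase 80 mm in diameter, 130 mm high, standing; a bystander. Origin at the centre of its underside.
- compound_bar: Brown bar of polishing compound, 150 x 45 x 40 mm (along x, y, z), lying; a bystander. Origin at the centre of its underside.
- polish_bottle: Green bottle 60 mm in diameter, 170 mm high, standing; a bystander. Origin at the centre of its underside.
- buff_wheel: Grey buffing wheel lying flat, 150 mm in diameter, 22 mm thick; a bystander. Origin at the centre of its underside.
- wrench: Steel wrench about 190 mm long, lying along its x; a bystander.
Things that resemble listed ones, but are neither listed nor needed, are in the scene too. Leave any purple look-alike of the check_weight alone.

How it is judged (in metres and radians):
At the end, for the whole second after the job is handed in: The taller candlestick stands upright (3 degrees), at rest, its foot within 12 mm of the pan's centre, the pan at rest under it; the check weight stands upright on the floor of the tray's empty half (within 45 mm of its centre); nothing is held, all else is where it was (horizontal distance between candlestick and pan_centre below 0.012 m and z of candlestick in the frame of pan_centre between -0.004 and 0.004 m and angle between each of candlestick, check_weight's own z axis and vertical below 0.05 rad and linear speed of each of candlestick, check_weight below 0.02 m/s and contact force between candlestick and scale above 1.5 N and velocity of joint pan between -0.02 and 0.02 m/s and horizontal distance between check_weight and tray_empty_half below 0.045 m and z of check_weight in the frame of tray_empty_half below 0.004 m); the robot touches nothing.
It fails at once if the pan moves faster than 50 mm/s, down or up, with the candlestick on it (dropped on, let go too early or pressed down and let go) (contact force between candlestick and scale above 0.3 N and (velocity of joint pan above 0.05 m/s or velocity of joint pan below -0.05 m/s)).
It fails at once if something else is shifted by more than 30 mm (short candlestick, small weight, vase, compound bar, bottle, buffing wheel, wrench) (distance of any of short_candlestick, small_weight, vase, compound_bar, polish_bottle, buff_wheel, wrench from where it was at the start of the episode above 0.03 m).
It also fails if it takes over 64 s, if anything falls off the work surface, if the arm or the gripper's body presses on something with over 40 N, if the wrist force passes 120 N, or if a joint passes its speed limit or range.

ROBOT

A 6-joint arm with a two-finger parallel gripper is mounted at the origin on the work surface. World frame = base frame: x ahead of the robot, y to its left, z up, the work surface at z = 0. Lengths are in m, angles in degrees, forces in N, time in s.
With the tool pointing down it reaches from about 0.4 to 0.825 m from the base axis. Payload 7 kg.
Tool frame: the origin (TCP) lies midway between the tips of the shut fingers; the grasp point (between the pads) lies 19 mm behind it; z points along the fingers, y is the line along which they close (so a half turn about z gives the same grasp; the last joint's range is limited). The gripper opens to 88 mm and grips with 3 to 60 N. Pads are 19 mm wide; open, the fingers measure 130 mm over their backs; the gripper's body (78 mm by 193 mm) begins 47 mm behind the grasp point.
Start: joints at [93.398, 20.546, 0.682, 0, -70.136, -16.507], TCP at [0.153, 0.657, 0.227] pointing down, gripper open.
Joint ranges: [-176.03, 176.03], [-82.01, 121.73], [-58.28, 71.71], [-173.87, 95.51], [-174.79, -0.11], [-173.66, 173.66]. Speed limits (degrees/s): [136.94, 136.94, 172.46, 180, 180, 180].

INTERFACE

Orientations are given as a 3x3 rotation matrix whose columns are the frame's x, y, z axes.
In Python, from rig import robot gives the robot as it stands. Calls block until the motion is done:
- robot.goto(position, orientation): joint-space move of the TCP to a pose.
- robot.servo_line(position, ori=None, speed=0.15): straight line of the TCP; ori=None keeps the orientation; speed is the mean speed in m/s.
- robot.movej(angles): joint-space move.
- robot.move_gripper(opening): opening from 0.0 (shut) to 1.0 (fully open); the grip force is fixed at half the most; returns when the fingers have stopped.
- robot.dwell(seconds).
- robot.ik(position, orientation): joint angles nearest the present ones, or None.
- robot.grab_frame(name): name is "scene" or "top" or "wrist"; returns (picture, depth): 400x640x3 uint8, red, green, blue; 400x640 float32, m along the optical axis (not along the pixel's ray), 0 where there is no reading.
- robot.camera_info(name): a dict with "vfov" (degrees; the focal length in pixels is half the picture's height over the tangent of half this angle, whatever the lens; pixels are square), "cx", "cy" (the principal point, pixels), "k1" (the pictures are not rectified: a ray, as slopes to the right and down, at radius r is drawn at 1 + k1 r^2 times it, then the intrinsics apply), "view" (4x4, takes a point from world to camera coordinates); the wrist camera has in their place "T_tool_cam" (4x4, takes a point from camera to tool coordinates, whose origin is the TCP and whose axes are the flange's). Camera axes: x right, y down, z forward; pixel columns grow to the right and rows downward; lengths in m; the calibration is good to about 2 mm. A picture is of the moment at which its call begins: read the wrist's pose just before it. camera_info takes no time and is no camera call.
A pose or a line that the arm cannot do raises robot.Unreachable and nothing moves.
- robot.job_done(): hands the job in; it is judged then, once.
Readings, each from a call of its own:
- robot.read_t(): time.
- robot.read_qpos(): joint angles.
- robot.read_qvel(): joint speeds.
- robot.read_effort(): joint torques, N m.
- robot.read_position(): TCP position.
- robot.read_tcp_rot(): TCP orientation.
- robot.read_force(): force on the tool from outside, world axes, zero at the start.
- robot.read_ft_torque(): the same for the moment, N m.
- robot.read_grip_width(): opening from 0.0 (shut) to 1.0 (fully open).
- robot.read_finger_force(): force on a finger pad.
Only numpy, scipy, OpenCV 4.12 (cv2) and the standard library are available. Lean on these libraries where they do the work, as an engineer would, in place of code of your own. Each camera call takes 0.05 s, during which the arm holds its last target. There are 200 camera calls.

## Working session

There is one attempt and no reset: what is moved stays moved. The work goes in short steps, each a Python script; the robot and the scene stay as the last script left them, time stands still between calls to the robot, and variables do not carry over. Pictures are saved under pics/ and viewed, at most 10 in all, crops included, and the job is handed in when it is done.

```bash
mkdir -p pics; ls
cat > h.py <<'E'
import numpy as np, cv2
from rig import robot
def save(n,img): cv2.imwrite(f'pics/{n}.png',img[:,:,::-1])
def cloud(name):
    ci=robot.camera_info(name)
    if name=='wrist':
        T=np.eye(4);T[:3,:3]=robot.read_tcp_rot();T[:3,3]=robot.read_position();M=T@np.array(ci['T_tool_cam'])
    else: M=np.linalg.inv(np.array(ci['view']))
    im,d=robot.grab_frame(name)
    f=200/np.tan(np.radians(ci['vfov'])/2)
    K=np.array([[f,0,ci['cx']],[0,f,ci['cy']],[0,0,1]])
    u,v=np.meshgrid(np.arange(640.),np.arange(400.))
    s=cv2.undistortPointsIter(np.stack([u,v],-1).reshape(-1,1,2),K,np.array([ci['k1'],0,0,0.]),None,None,(3,50,1e-9)).reshape(400,640,2)
    P=np.concatenate([s*d[...,None],d[...,None]],-1)
    W=P@M[:3,:3].T+M[:3,3]; W[d==0]=np.nan
    return im,W
E
python3 - <<'E'
from h import *
for n in('scene','top'):
    im,W=cloud(n);save(n,im);np.savez(n,im=im,W=W)
    ci=robot.camera_info(n);print(n,ci, np.isnan(W[...,0]).mean())
print(robot.camera_info('wrist'),robot.read_t(),robot.read_tcp_rot())
E
```

```text
pics
scene {'vfov': 57.95593325337363, 'cx': 315.543969634079, 'cy': 200.5350170604789, 'k1': 0.0147586346660177, 'view': array([[ 0.15027727,  0.9886223 ,  0.00653369, -0.09175765],
       [ 0.77421517, -0.11357092, -0.6226496 , -0.40051867],
       [-0.61482324,  0.09862856, -0.78247351,  1.74009828],
       [ 0.        ,  0.        ,  0.        ,  1.        ]])} 0.0040234375
top {'vfov': 47.90961414585022, 'cx': 319.5102104015045, 'cy': 198.31854883920207, 'k1': -0.11381634799025793, 'view': array([[-2.46512229e-02, -9.99664016e-01,  8.01076280e-03,
         1.35887448e-03],
       [-9.85965213e-01,  2.29883072e-02, -1.65360623e-01,
         5.71091599e-01],
       [ 1.65120911e-01, -1.19746750e-02, -9.86200635e-01,
         1.42895992e+00],
       [ 0.00000000e+00,  0.00000000e+00,  0.00000000e+00,
         1.00000000e+00]])} 0.00412109375
{'vfov': 61.22390949409528, 'cx': 321.10937894424444, 'cy': 204.21853299197375, 'k1': -0.05262711849820017, 'T_tool_cam': array([[ 4.96408380e-04, -9.69155071e-01, -2.46451217e-01,
         6.63439391e-02],
       [ 9.99999233e-01,  2.01393370e-04,  1.22225647e-03,
         1.52112795e-03],
       [-1.13492241e-03, -2.46451634e-01,  9.69154427e-01,
        -1.58699277e-01],
       [ 0.00000000e+00,  0.00000000e+00,  0.00000000e+00,
         1.00000000e+00]])} 0.1 [[ 9.73902474e-01 -2.26966830e-01 -1.70071259e-04]
 [-2.26966824e-01 -9.73901319e-01 -1.51059488e-03]
 [ 1.77222307e-04  1.50977262e-03 -9.99998845e-01]]
```

View pics/scene.png

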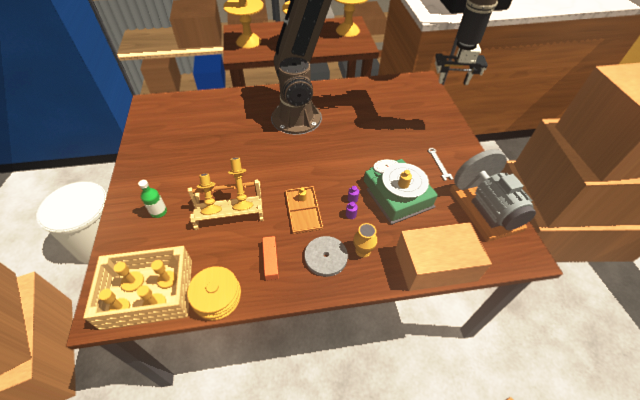

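View pics/top.png

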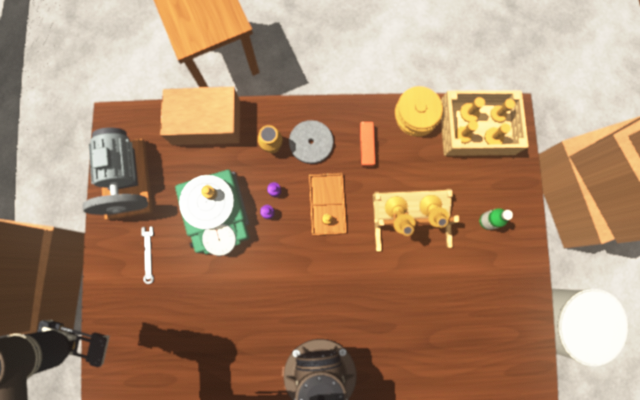

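Scene view: taller candlestick cup at (236,165), shorter at (205,180), check weight on the pan at (405,180), purple look-alikes at (353,192)/(351,211), and tray at (303,208) with the small weight in its near-robot half. In the top view these are at (402,222), (435,215), (207,191), (275,189)/(266,212) and (328,205). The empty half is at (327,189).

```bash
cat > m.py <<'E'
from h import *
D={n:np.load(n+'.npz') for n in('scene','top')}
def W(n,u0,u1,v0,v1): return D[n]['W'][v0:v1,u0:u1].reshape(-1,3),D[n]['im'][v0:v1,u0:u1].reshape(-1,3)
def circ(p):
    A=np.c_[2*p[:,:2],np.ones(len(p))];s=np.linalg.lstsq(A,(p[:,:2]**2).sum(1),rcond=None)[0];return s[:2],np.sqrt(s[2]+s[:2]@s[:2])
for n,b in dict(scene=(360,440,155,220),top=(170,250,165,260)).items():
    p,c=W(n,*b); m=(p[:,2]>.105)&(p[:,2]<.125); q=p[m]
    h=cv2.convexHull(q[:,:2].astype(np.float32))[:,0]
    print(n,'pan z',np.median(q[:,2]),'hull circ',circ(h),cv2.minEnclosingCircle(h))
    k=p[(p[:,2]>.135)]; 
    print(' weight n',len(k),'zmax',k[:,2].max(),'mid', (k[:,:2].max(0)+k[:,:2].min(0))/2, np.ptp(k[:,:2],0))
    kk=p[p[:,2]>.174];print(' knob',kk.mean(0) if len(kk) else None)
for n,b in dict(scene=(280,326,182,236),top=(304,350,168,240)).items():
    p,c=W(n,*b); m=(p[:,2]>.011)&(p[:,2]<.022)&(c[:,0]>120); q=p[m]
    print(n,'tray rim',np.median(q[:,2]),cv2.minAreaRect(q[:,:2].astype(np.float32)))
    k=p[p[:,2]>.04];print(' small',k[:,:2].mean(0),k[:,2].max())
for n,b in dict(scene=(180,270,150,235),top=(365,460,185,255)).items():
    p,c=W(n,*b); m=(p[:,2]>.09)&(p[:,2]<.118)
    q=p[p[:,2]>.025];
    print(n,'rack',cv2.minAreaRect(q[(q[:,2]<.1),:2].astype(np.float32)))
    print('  zmax',np.nanmax(p[:,2]),p[np.nanargmax(p[:,2])])
im=D['scene']['im'];a=cv2.resize(im[145:240,170:330],(800,475),interpolation=cv2.INTER_CUBIC);save('crop1',a)
for y in(-.35,-.3,-.25,-.2,-.15): pass
for n,b in dict(scene=(180,270,150,235),top=(365,460,185,255)).items():
    p,c=W(n,*b)
    for z in np.arange(.1,.2,.01):
        q=p[(p[:,2]>z)&(p[:,2]<z+.01)]
        for s in (1,-1):
            pass
        if len(q): print(n,round(z,3),len(q),q[:,:2].min(0).round(3),q[:,:2].max(0).round(3))
E
python3 m.py
```

```text
scene pan z 0.11570817088060614 hull circ (array([0.55711057, 0.34182445]), np.float64(0.08470093012056888)) ((0.5569329261779785, 0.342185914516449), 0.0861448422074318)
 weight n 157 zmax 0.19152770815738718 mid [0.58437009 0.32730279] [0.03848293 0.04314284]
 knob [0.58473491 0.32565035 0.18497651]
top pan z 0.11691829936685694 hull circ (array([0.55778658, 0.34534756]), np.float64(0.08462463135379816)) ((0.5577322840690613, 0.34602946043014526), 0.08622075617313385)
 weight n 185 zmax 0.19408085165377176 mid [0.58048491 0.32884606] [0.04024358 0.04084639]
 knob [0.58102258 0.32896739 0.1866854 ]
scene tray rim 0.014950201535986807 ((0.5579065084457397, -0.04040402173995972), (0.21055255830287933, 0.11398681998252869), 1.7734864950180054)
 small [ 0.50763444 -0.03829364] 0.06957115580936568
top tray rim 0.015134355477544048 ((0.5669862627983093, -0.04110794514417648), (0.22115297615528107, 0.1213153600692749), 1.5373157262802124)
 small [ 0.50292422 -0.03429585] 0.07106680997548098
scene rack ((0.5324690937995911, -0.3229191303253174), (0.11596374958753586, 0.25333648920059204), 1
[... 466 characters left out ...]
[ 0.47  -0.398] [ 0.52  -0.253]
scene 0.15 66 [ 0.452 -0.397] [ 0.499 -0.238]
scene 0.16 63 [ 0.465 -0.398] [ 0.493 -0.236]
scene 0.17 56 [ 0.465 -0.378] [ 0.498 -0.239]
scene 0.18 35 [ 0.455 -0.283] [ 0.48 -0.25]
scene 0.19 34 [ 0.432 -0.283] [ 0.47  -0.249]
top 0.1 182 [ 0.464 -0.445] [ 0.522 -0.196]
top 0.11 66 [ 0.464 -0.443] [ 0.511 -0.195]
top 0.12 51 [ 0.469 -0.41 ] [ 0.506 -0.256]
top 0.13 80 [ 0.474 -0.41 ] [ 0.517 -0.349]
top 0.14 70 [ 0.442 -0.406] [ 0.516 -0.238]
top 0.15 87 [ 0.445 -0.394] [ 0.515 -0.234]
top 0.16 147 [ 0.456 -0.395] [ 0.492 -0.233]
top 0.17 82 [ 0.448 -0.384] [ 0.496 -0.238]
top 0.18 19 [ 0.432 -0.273] [ 0.477 -0.248]
top 0.19 59 [ 0.431 -0.279] [ 0.47  -0.248]
```

View pics/crop1.png

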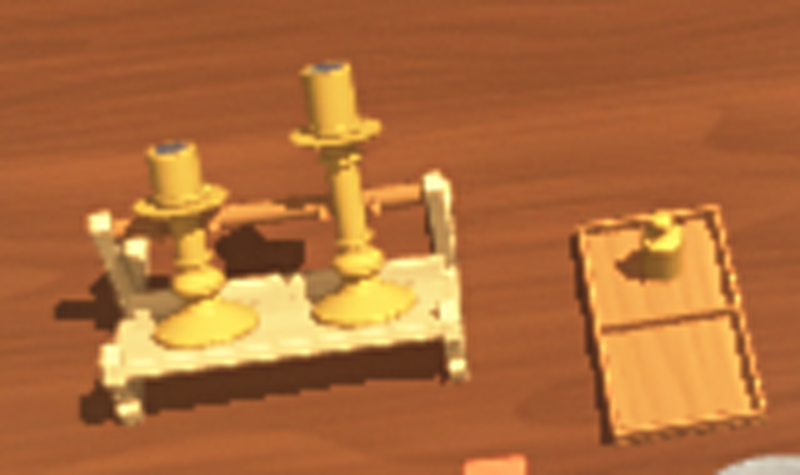

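The crop confirms it: the right-hand candlestick, cup at scene (236,165), clearly stands taller and has the longer stem. It is in the rack's +y place, z max 0.21 against 0.175 for the shorter one. The tray's lower (+x) half is empty. Next I take close-up wrist views of the pan from two places.

```bash
cat >> h.py <<'E'
from scipy.spatial.transform import Rotation as Rn
def down(yaw): # tool x at yaw deg, pointing down
    c,s=np.cos(np.radians(yaw)),np.sin(np.radians(yaw)); return np.array([[c,s,0],[s,-c,0],[0,0,-1.]])
def circ(p):
    A=np.c_[2*p[:,:2],np.ones(len(p))];s=np.linalg.lstsq(A,(p[:,:2]**2).sum(1),rcond=None)[0];return s[:2],np.sqrt(s[2]+s[:2]@s[:2])
E
python3 - <<'E'
from h import *
for i,(x,y) in enumerate([(.565,.335),(.52,.36)]):
    robot.goto([x,y,.30],down(-13)); im,W=cloud('wrist'); save(f'wp{i}',im); np.savez(f'wp{i}',W=W,im=im)
    p=W.reshape(-1,3);near=np.hypot(p[:,0]-.557,p[:,1]-.344)<.12;p=p[near]
    q=p[(p[:,2]>.108)&(p[:,2]<.124)];h=cv2.convexHull(q[:,:2].astype(np.float32))[:,0]
    r=np.hypot(*(h-circ(h)[0]).T); 
    print(i,'panz',np.median(q[:,2]),circ(h),r.min(),len(q))
    for a,b in((.14,.161),(.163,.170),(.176,.2)):
        k=p[(p[:,2]>a)&(p[:,2]<b)]
        if len(k)>5: print('  w',a,len(k),np.median(k[:,2]),(k.max(0)+k.min(0))/2,np.ptp(k,0),k.mean(0))
    print(robot.read_t(),robot.read_force())
E
```

```text
0 panz 0.11648869778729692 (array([0.55928169, 0.34219136]), np.float64(0.08394644730730286)) 0.0746599901745694 17980
  w 0.14 64 0.1517393969163649 [0.59715618 0.32538959 0.1505043 ] [0.01196133 0.0334814  0.02006659] [0.60008804 0.32436642 0.15029161]
  w 0.163 1166 0.16720253011875955 [0.58229949 0.32732841 0.16654825] [0.04115374 0.04150268 0.00683756] [0.58429395 0.32695013 0.16718535]
  w 0.176 562 0.1867641929413757 [0.58251508 0.3275251  0.18495409] [0.02145683 0.02226017 0.00913522] [0.583019   0.32739395 0.18652832]
2.0583 [-0.49370413  1.17216016 -0.60952027]
1 panz 0.11645724646968625 (array([0.55843518, 0.3423108 ]), np.float64(0.0845941450000268)) 0.08396953200430084 20464
  w 0.163 1305 0.16705148800961128 [0.58251199 0.32779796 0.16666521] [0.04226604 0.04072039 0.00605074] [0.58285482 0.32815992 0.16705041]
  w 0.176 615 0.18662202076955348 [0.58250609 0.3280933  0.18493452] [0.02231789 0.02093083 0.00897198] [0.58254758 0.32815048 0.18640695]
2.4333 [ 0.19761281 -0.38596519 -0.74262332]
```

View pics/wp0.png

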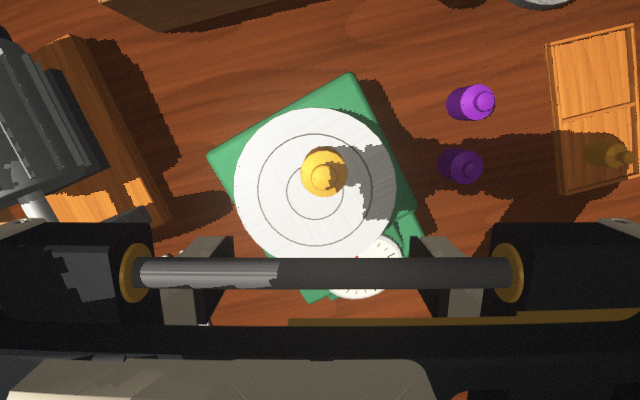

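The wrist view shows the pan centred near (315,188) with the check weight at (323,172); purple ones at (471,102)/(461,166) are left alone. Both wrist views agree: weight at (0.5825,0.328), pan centre at (0.5585,0.3423), pan z 0.1165. I'll grasp it now.

Run:
```python
from h import *
R=down(-13)
robot.goto([.5825,.328,.23],R); robot.servo_line([.5825,.328,.134],speed=.12)
print('f0',robot.read_force()); robot.move_gripper(0.0); print('grip',robot.read_grip_width()*88,robot.read_finger_force(),robot.read_t())
robot.servo_line([.5825,.328,.26],speed=.1); print('w',robot.read_force(),robot.read_grip_width()*88)
robot.goto([.60,-.04,.22],down(0)); robot.dwell(.2); print('w',robot.read_force())
im,W=cloud('wrist'); save('tr0',im); 
p=W.reshape(-1,3); m=(p[:,2]>.010)&(p[:,2]<.022)&(abs(p[:,0]-.56)<.13)&(abs(p[:,1]+.04)<.085)
print(cv2.minAreaRect(p[m][:,:2].astype(np.float32)),np.median(p[m][:,2]),m.sum(),robot.read_t())
f=(abs(p[:,0]-.615)<.03)&(abs(p[:,1]+.04)<.045)&(p[:,2]<.03);print('floor',np.median(p[f][:,2]),f.sum())
```

```text
f0 [ 0.28372954 -0.46391488 -0.10723675]
grip 41.91312199294237 29.96922624282888 4.6667
w [ 0.35349779  0.19742374 -5.37583846] 41.151354907473795
w [ 0.57708306  0.02874697 -4.95950712]
((0.5596362352371216, -0.04119788110256195), (0.20254725217819214, 0.1140454038977623), 2.1239616870880127) 0.016043765679788657 1835 7.7083
floor 0.00563224993154543 4365
```

View pics/tr0.png

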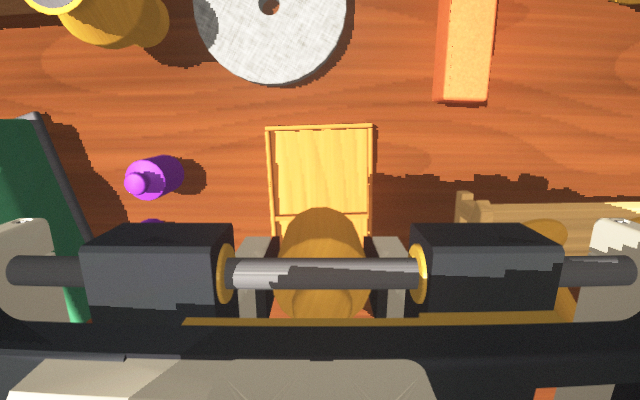

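The tray is visible with its +x half empty, corners about (267,128) to (372,125) and divider at y≈214; its rim is at z=0.016 and floor at 0.0056. The weight is held and its target is (0.609,-0.0394). I'll place it, then view the rack.

Run:
```python
from h import *
t=np.array([.609,-.0394,.10]); R=down(0)
robot.servo_line(t,R,speed=.2); robot.servo_line([t[0],t[1],.030],speed=.1)
z=.030
while z>.019:
    z-=.001; robot.servo_line([t[0],t[1],z],speed=.03); f=robot.read_force()[2]
    if f>-3: break
print('z',z,f,robot.read_t())
robot.move_gripper(.75); robot.servo_line([t[0],t[1],.16],speed=.25)
robot.goto([.56,-.04,.24],R); im,W=cloud('wrist'); p=W.reshape(-1,3)
k=p[(p[:,2]>.05)&(p[:,2]<.09)&(np.hypot(p[:,0]-.609,p[:,1]+.04)<.06)]; print('weight top',(k.max(0)+k.min(0))/2,np.ptp(k,0))
k=k[k[:,2]>.07];print(k.mean(0),len(k))
robot.move_gripper(1.0)
for i,(x,y) in enumerate([(.43,-.27),(.46,-.31)]):
    robot.goto([x,y,.33],down(0)); im,W=cloud('wrist'); save(f'rk{i}',im); np.savez(f'rk{i}',W=W,im=im)
print(robot.read_t(),robot.read_force())
```

```text
z 0.022999999999999993 2.4660835845988363 11.0583
weight top [ 0.60855322 -0.04120245  0.06592254] [0.04058063 0.04113939 0.02544404]
[ 0.6086839  -0.04140889  0.07592487] 435
15.0583 [-0.57009879 -0.06338077  0.73238854]
```

View pics/rk0.png

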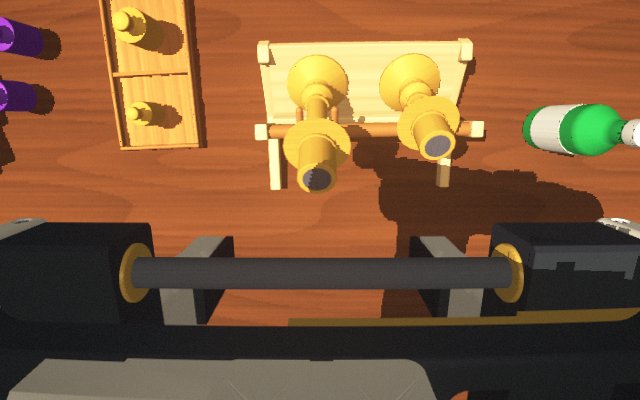

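The taller candlestick has its cup top at (316,180), plate at (317,147) and foot at (318,80); the shorter has its cup at (436,145). The weight stands upright in the tray's far half at (130,22), knob z 0.076, as expected. Next I fit the candlestick's axis from both wrist views.

Run:
```python
from h import *
from scipy.optimize import least_squares
def axis(l,y): return np.array([-np.sin(l)*np.cos(y),-np.sin(l)*np.sin(y),np.cos(l)])
def sdf(P,x):
    a=axis(x[3],x[4]); d=P-x[:3]; s=d@a; r=np.linalg.norm(d-s[:,None]*a,axis=1)
    def cyl(r0,s0,s1):
        q=np.c_[r-r0,np.abs(s-(s0+s1)/2)-(s1-s0)/2]
        return np.linalg.norm(np.maximum(q,0),axis=1)+np.minimum(q.max(1),0)
    return np.minimum(np.minimum(cyl(.0175,.13,.185),cyl(.033,.132,.138)),cyl(.011,.05,.132)),s,r
Ps=[]
for i in(0,1):
    P=np.load(f'rk{i}.npz')['W'].reshape(-1,3); Ps.append(P[(abs(P[:,1]+.262)<.045)&(P[:,2]>.12)&(P[:,0]<.54)&(P[:,0]>.40)&(P[:,2]<.23)])
for S in(Ps[0],Ps[1],np.r_[Ps[0],Ps[1]]):
    x=np.array([.535,-.264,.045,.52,.02])
    for it in range(4):
        d,s,r=sdf(S,x); m=(s>.10)&(s<.195)&(np.abs(d)<(.02 if it==0 else .008))&~((s>.15)&(r<.0145))
        Q=S[m]; x=least_squares(lambda v:sdf(Q,v)[0],x,loss='soft_l1',f_scale=.002).x
    print(x.round(4),len(Q),'rms',np.sqrt((sdf(Q,x)[0]**2).mean()),'cup top',(x[:3]+.185*axis(*x[3:])).round(4), sdf(S,x)[1][m].max())
np.save('cand.npy',x)
a=axis(*x[3:]); print(a)
# tool: z=-a, y closing horizontal
yv=np.cross(a,[0,0,1]); yv/=np.linalg.norm(yv); 
for sg in(1,-1):
    R=np.c_[np.cross(sg*yv,-a),sg*yv,-a]; print(R.round(2).tolist())
    for h in(.147,.26): print(h,robot.ik(x[:3]+h*a,R))
```

```text
[ 0.535  -0.2662  0.0457  0.5269  0.0146] 3013 rms 0.0007592125180728095 cup top [ 0.442  -0.2676  0.2056] 0.1806390387907848
[ 0.5353 -0.2662  0.046   0.5293  0.0146] 2952 rms 0.0007259049590424754 cup top [ 0.4419 -0.2675  0.2057] 0.18039574666507566
[ 0.5352 -0.2662  0.0458  0.528   0.0146] 5967 rms 0.0007451668817701248 cup top [ 0.442  -0.2676  0.2056] 0.18061119524771105
[-0.50374997 -0.00733998  0.86381832]
[[-0.86, -0.01, 0.5], [-0.01, 1.0, 0.01], [-0.5, 0.0, -0.86]]
0.147 [-16.40874513  -2.07872586 -34.90946461 -17.80617376 -29.23388188
 -59.33420857]
0.26 [-19.13486579 -13.03765401 -30.98921973 -14.28367624 -44.2173232
 -62.23282808]
[[0.86, 0.01, 0.5], [0.01, -1.0, 0.01], [0.5, -0.0, -0.86]]
0.147 [-16.40874513  -2.07872586 -34.90946461 -17.80617376 -29.23388188
 120.66579143]
0.26 [-19.13486579 -13.03765401 -30.98921973 -14.28367624 -44.2173232
 117.76717192]
```

```bash
cat >> h.py <<'E'
def favg(n=15):
    o=[]
    for _ in range(n): robot.dwell(.02); o.append(robot.read_force())
    return np.mean(o,0),np.std(o,0)
def axis(l,y): return np.array([-np.sin(l)*np.cos(y),-np.sin(l)*np.sin(y),np.cos(l)])
E
python3 - <<'E'
from h import *
x=np.load('cand.npy'); a=axis(*x[3:]); yv=-np.cross(a,[0,0,1]); yv/=np.linalg.norm(yv); R=np.c_[np.cross(yv,-a),yv,-a]
print(robot.read_qpos())
robot.goto(x[:3]+.26*a,R); robot.servo_line(x[:3]+.148*a,speed=.1)
robot.dwell(.2);print('f0',favg(8)); robot.move_gripper(0.); print('grip',robot.read_grip_width()*88,robot.read_finger_force(),robot.read_t(),robot.read_qpos().round(1))
p=np.array(robot.read_position()); robot.servo_line(p+[0,0,.025],speed=.06)
robot.dwell(.15);print('f',favg(8),robot.read_ft_torque(),robot.read_grip_width()*88,robot.read_t())
im,W=cloud('wrist'); save('lift0',im); np.savez('lift0',W=W); im,W=cloud('scene'); np.savez('lift_s',W=W,im=im)
E
```

```text
[-1.36723173e+01  6.37678616e+00 -4.80753195e+00 -1.50335901e-02
 -7.89564238e+01  1.03717506e+02]
f0 (array([ 0.03827351,  0.08662173, -0.03066004]), array([0.38660643, 0.61451127, 0.2528116 ]))
grip 34.64417351558669 29.951944649219513 18.1833 [-16.4  -2.2 -34.9 -17.8 -29.3 120.6]
f (array([-0.03097068,  0.18289451, -2.76121673]), array([0.6151066 , 0.58027411, 0.38368648])) [-0.06565303  2.37266337 -0.07591384] 34.42088444897427 19.0333
```

View pics/lift0.png

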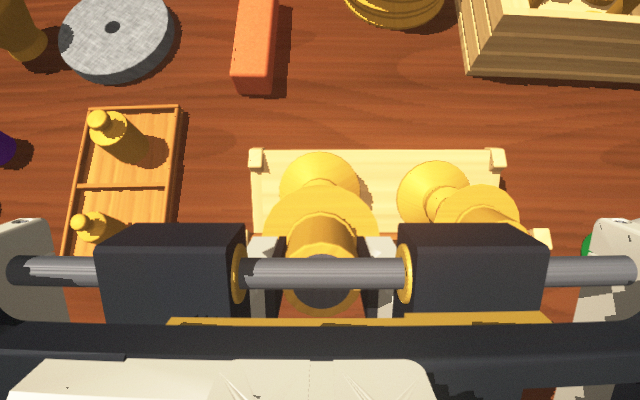

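```bash
cat > fit.py <<'E'
from h import *
from scipy.optimize import least_squares
def sdf(P,x):
    a=axis(x[3],x[4]); d=P-x[:3]; s=d@a; r=np.linalg.norm(d-s[:,None]*a,axis=1)
    def cyl(r0,s0,s1):
        q=np.c_[r-r0,np.abs(s-(s0+s1)/2)-(s1-s0)/2]
        return np.linalg.norm(np.maximum(q,0),axis=1)+np.minimum(q.max(1),0)
    return np.min([cyl(.0175,.13,.181),cyl(.033,.132,.138),cyl(.011,.05,.132),cyl(.038,0,.006)],0),s,r
def fit(P,x0,foot=True,n=5):
    x=np.array(x0,float)
    for it in range(n):
        d,s,r=sdf(P,x); m=(s>-.004)&(s<.14)&~((s>.007)&(s<.06))&(r<.045)&(np.abs(d)<(.015 if it<2 else .006))
        Q=P[m]; x=least_squares(lambda v:sdf(Q,v)[0],x,loss='soft_l1',f_scale=.002).x
    return x,len(Q),np.sqrt((sdf(Q,x)[0]**2).mean())
E
python3 - <<'E'
from fit import *
x=np.load('cand.npy'); x[2]+=.025
for n in('lift0','lift_s'):
    P=np.load(n+'.npz')['W'].reshape(-1,3); P=P[np.isfinite(P[:,0])&(np.linalg.norm(P-x[:3],axis=1)<.2)&(abs(P[:,1]+.266)<.05)]
    print(n,fit(P,x))
E
```

```text
lift0 (array([ 0.53443265, -0.26649763,  0.07003874,  0.51949581,  0.03240225]), 5460, np.float64(0.0009958478229874983))
lift_s (array([ 0.53352709, -0.26679554,  0.0686433 ,  0.50489385,  0.02252739]), 264, np.float64(0.001958847255048464))
```

No swing: both fits still give a lean of about 0.52 rad, and the foot rose 25 mm as commanded. I'll bring it upright with the foot going straight up, then carry it over.

Run:
```python
from fit import *
R=down(0.8)
robot.servo_line([.557,-.266,.35],R,speed=.08); robot.dwell(.2); print(robot.read_t(),favg(8)[0],robot.read_grip_width()*88)
c=np.array([.5585,.3423]); robot.servo_line([c[0],c[1],.35],R,speed=.22); robot.dwell(.4)
print(robot.read_t(),robot.read_qpos().round(1),favg(20))
x0=[c[0],c[1],.202,.01,0]
for n in('wrist','scene','top'):
    im,W=cloud(n); save('c_'+n,im);np.savez('c_'+n,W=W,im=im)
    P=W.reshape(-1,3);P=P[np.isfinite(P[:,0])&(np.linalg.norm(P[:,:2]-c,axis=1)<.06)&(P[:,2]>.17)]
    x,k,r=fit(P,x0); print(n,x.round(4),axis(*x[3:]).round(3),k,r)
print(robot.read_position(),robot.read_t())
a=np.load('c_scene.npz')['im'];save('c_crop',cv2.resize(a[100:230,340:480],(646,600),interpolation=cv2.INTER_CUBIC))
```

```text
21.725 [-0.26518049 -0.03581424 -3.06581746] 34.155737285638786
25.175 [ 48.5  15.9   9.9  -0.  -83.9  42.3] (array([ 0.2606752 ,  0.03436482, -3.05002218]), array([0.55839695, 0.38471834, 0.51315634]))
wrist [ 0.5583  0.3418  0.2021 -0.0101 -0.8957] [ 0.006 -0.008  1.   ] 5516 0.0010032712286520862
scene [0.5571 0.3404 0.1997 0.0066 3.3276] [0.007 0.001 1.   ] 333 0.0016415383949714753
top [ 0.5596  0.3445  0.1986 -0.0265 -1.3202] [ 0.007 -0.026  1.   ] 154 0.0013566511524931227
[0.55848385 0.34233457 0.34998778] 25.6583
```

View pics/c_crop.png

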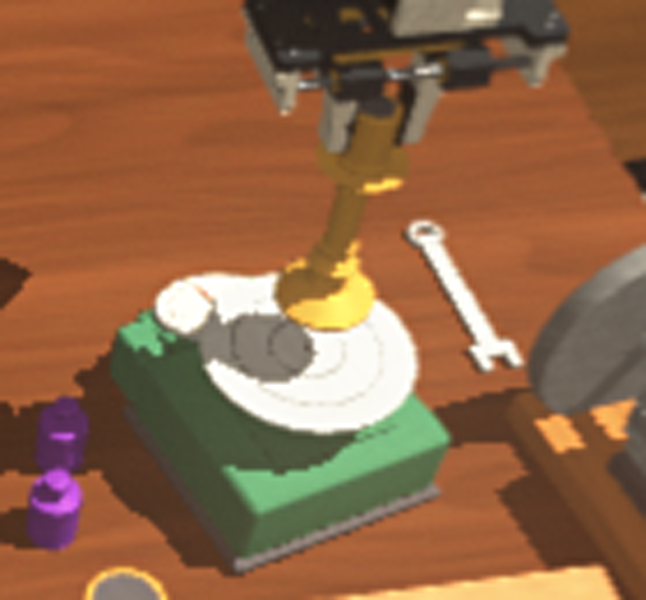

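The candlestick hangs upright, tilt under 0.6° in the wrist and scene fits and 1.5° in the coarse top view. Its foot is over the pan centre, at crop (325,300), about 64 mm above the empty pan. Weight is 3.05 N, so I expect about 13 mm of pan sink. I'll lower it slowly with force feedback.

Run:
```python
from h import *
c=[.5585,.3424]
robot.servo_line([*c,.294],speed=.04); robot.dwell(.3); fr=favg(25)[0]; print('free',fr)
z=.294; L=[]
while z>.262:
    z-=.002 if z>.276 else .001
    robot.servo_line([*c,z],speed=.012); robot.dwell(.08); f=favg(12)[0]; L.append((z,f[2])); print(round(z,4),f.round(2))
    if f[2]>-.2 : break
print(favg(25)[0],robot.read_t(),robot.read_grip_width()*88,robot.read_ft_torque())
im,W=cloud('wrist');np.savez('pl',W=W);p=W.reshape(-1,3);r=np.hypot(p[:,0]-.5585,p[:,1]-.3423);q=p[(r>.045)&(r<.08)&(p[:,2]>.1)&(p[:,2]<.145)];print('pan z',np.median(q[:,2]),len(q))
```

```text
free [-0.09661989 -0.04538142 -2.91286072]
0.292 [-0.04 -0.12 -2.96]
0.29 [ 0.1   0.06 -2.53]
0.288 [-0.07  0.29 -2.03]
0.286 [ 0.12  0.3  -1.36]
0.284 [-0.03  0.3  -0.85]
0.282 [ 0.18  0.79 -0.52]
0.28 [-0.04  0.46 -0.19]
[-0.07363099  0.54528412 -0.14418341] 32.5417 34.311508478071616 [0.20281881 0.05097592 0.00352211]
pan z 0.12588056041175272 10578
```

Contact came at about TCP z 0.2925 with the expected 0.23 N/mm slope. 0.14 N remains on the gripper, about 0.6 mm of travel. I'll close that gap, release, and withdraw.

Run:
```python
from fit import *
c=[.5585,.3424]
robot.servo_line([*c,.2794],speed=.01); robot.dwell(.1); print(favg(15)[0])
robot.move_gripper(.7); robot.dwell(.3)
robot.servo_line([*c,.40],speed=.08)
robot.servo_line([.50,.30,.42],speed=.15); robot.dwell(.3); print(robot.read_t(),robot.read_force())
for n in('wrist','scene','top'):
    im,W=cloud(n); save('e_'+n,im); p=W.reshape(-1,3)
    P=p[np.isfinite(p[:,0])&(np.linalg.norm(p[:,:2]-c,axis=1)<.06)&(p[:,2]>.10)]
    x,k,r=fit(P,[*c,.124,.005,0]); print(n,x[:3].round(4),axis(*x[3:]).round(3),k,r)
    rr=np.hypot(p[:,0]-.5585,p[:,1]-.3423);q=p[(rr>.045)&(rr<.08)&(p[:,2]>.1)&(p[:,2]<.145)];print('pan z',np.median(q[:,2]))
    if n=='wrist':
        h=cv2.convexHull(p[(rr<.11)&(abs(p[:,2]-np.median(q[:,2]))<.006)][:,:2].astype(np.float32))[:,0];print('pan',circ(h))
im=cv2.imread('pics/e_scene.png');cv2.imwrite('pics/e_crop.png',cv2.resize(im[120:240,180:450],(800,356),interpolation=cv2.INTER_CUBIC))
```

```text
[ 0.17778292  0.6537078  -0.07597091]
36.7917 [-0.07065771  0.03059149  0.69508349]
wrist [0.5617 0.3277 0.1241] [-0.013  0.068  0.998] 3185 0.0017464983392010479
pan z 0.12472450135196356
pan (array([0.5582964, 0.3422344]), np.float64(0.08458340962369726))
scene [0.5642 0.3398 0.1224] [-0.065  0.021  0.998] 274 0.0021541110711790633
pan z 0.12423383122060139
top [0.5519 0.3551 0.1231] [ 0.041 -0.012  0.999] 52 0.0014954836690563597
pan z 0.12529822892945708
```

View pics/e_crop.png

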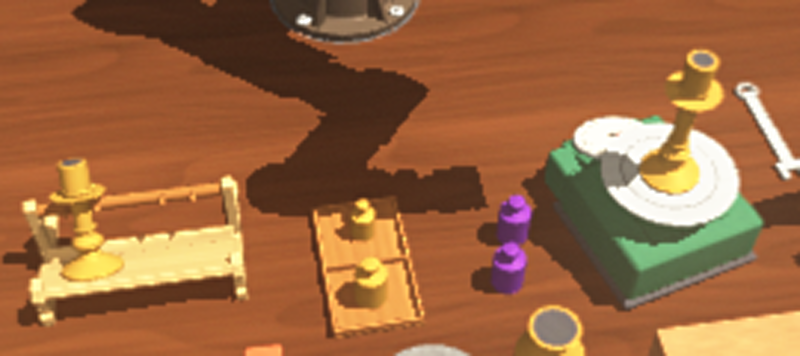

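The crop shows the candlestick standing on the pan at (670,165), with the check weight in the tray at (370,285) and the small weight at (360,220). The axis fits disagree, so I'll check its position and tilt with slices from two closer wrist views.

Run:
```python
from h import *
c=np.array([.5585,.3423])
def rep(W):
    p=W.reshape(-1,3);p=p[np.isfinite(p[:,0])];r=np.hypot(*(p[:,:2]-c).T)
    pan=np.median(p[(r>.05)&(r<.08)&(abs(p[:,2]-.125)<.008)][:,2])
    p=p[r<.06]; z=p[:,2]-pan
    for nm,a,b in(('foot',.0025,.012),('plate',.134,.142),('rim',.178,.19)):
        q=p[(z>a)&(z<b)]
        if len(q)<20: print(nm,len(q));continue
        h=cv2.convexHull(q[:,:2].astype(np.float32))[:,0]; A=np.c_[q[:,:2]-q[:,:2].mean(0),np.ones(len(q))];g=np.linalg.lstsq(A,q[:,2],rcond=None)[0]
        (o,R)=circ(h);print(nm,len(q),'hull',o.round(4),round(R,4),'enc',np.round(cv2.minEnclosingCircle(h)[0],4),round(cv2.minEnclosingCircle(h)[1],4),'slope',g[:2].round(3),'z',np.median(q[:,2]).round(4))
    print('pan',pan)
for i,pos in enumerate([(.50,.342,.46),(.45,.342,.40),(.49,.40,.46)]):
    try: robot.goto(pos,down(0))
    except robot.Unreachable: print('unreach',pos); continue
    robot.dwell(.1); im,W=cloud('wrist'); save(f'v{i}',im); print(i);rep(W)
print(robot.read_t())
```

```text
0
foot 17
plate 2010 hull [0.5587 0.3419] 0.0324 enc [0.5588 0.3418] 0.033 slope [-0.003 -0.   ] z 0.2626
rim 1196 hull [0.5588 0.3419] 0.0172 enc [0.5587 0.342 ] 0.0175 slope [-0.002 -0.004] z 0.3098
pan 0.12474738824015194
1
foot 399 hull [0.555  0.3344] 0.0502 enc [0.549 0.333] 0.0553 slope [-0.01  -0.001] z 0.1318
plate 2711 hull [0.5591 0.3424] 0.0323 enc [0.559  0.3422] 0.0328 slope [ 0.001 -0.   ] z 0.2626
rim 2038 hull [0.5584 0.3424] 0.0172 enc [0.5585 0.3421] 0.0177 slope [ 0.009 -0.   ] z 0.3097
pan 0.12470122306059889
2
foot 457 hull [0.5557 0.3405] 0.0556 enc [0.5578 0.3415] 0.0587 slope [-0.003  0.009] z 0.1322
plate 1754 hull [0.5588 0.3423] 0.0322 enc [0.559  0.3425] 0.0329 slope [-0. -0.] z 0.2627
rim 1232 hull [0.5586 0.3427] 0.0172 enc [0.5588 0.3425] 0.0177 slope [-0.001 -0.016] z 0.3097
pan 0.12477222754569048
38.6
```

View pics/v0.png

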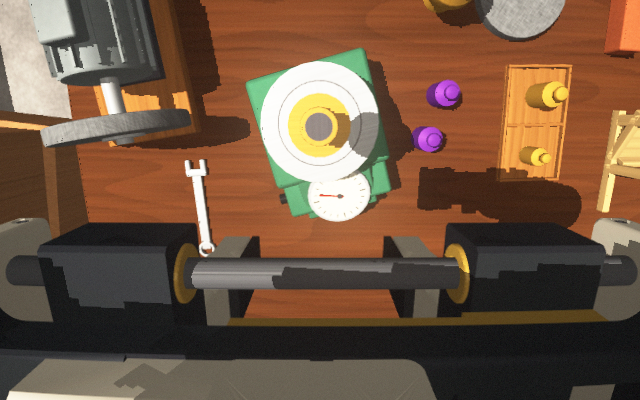

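The candlestick at (319,125) is concentric with the pan's turned circles. Plate and rim are both centred at (0.5588,0.342), which is upright and within 1 mm of the pan centre. The weights stand in the tray at (545,95) and (535,155). I'm handing it in.

```bash
python3 -c "
from rig import robot
print(robot.job_done(),robot.read_t())"
```

```text
the job is handed in; nothing more can be done
the job is handed in; nothing more can be done
```

I've handed the job in: the check weight stands upright in the tray's empty half, and the taller candlestick stands upright within about 1 mm of the pan's centre, let go with the pan already carrying its weight, at about 39 s of the 64 s allowed; no verdict was returned.

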